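Hang a belt pulley on its balancing arbor

TASK

Pick the arbor up by its black handle, thread it through the bush of the pulley lying in the green cradle and gently push with the arbor's collar, the pulley backing against the cradle's stop, until the bush flange sits fully home against the pulley. Then lift the pulley on the arbor, lay the arbor gently across both notches of the blue balancing stand with the pulley hanging between the uprights, and let go. Handle the pulley only with the arbor, do not force anything, and leave the other objects on the bench alone.

Things in the scene. Friction and masses are not known exactly. Their poses are not given: they have to be found in the camera images.
- arbor: Steel bar with black square handle, 0.15 kg, loose, level in a wooden rest, axis 45 mm above the bench. Origin on its axis at the front face of its collar; x along the axis to the tip, z up. Along x in mm: handle 22 x 22 from -84 to -40 (sides along y, z; both upright sides free), bar 14 diameter on to the tip, collar 30 diameter from -8 to 0, taper to 7 diameter from 72 to 78 (tip).
- arbor_grip (a point): Centre of the arbor's handle (x = -62 in the arbor's frame), where to grip it, fingers closing along the arbor's y.
- arbor_tip (a point): The tip of the arbor, on its axis.
- rest: Fixed wooden rest of the arbor, base 125 x 60 x 8 mm, three small uprights: two V notches at x = -20 and 50 mm and a 12 mm wide prop at x = -46 under the front end of the handle. Origin on the bench under the arbor's origin at the start; x as the arbor's x. Lift the arbor straight up out of it.
- cradle: Fixed green cradle, 110 mm wide; the pulley lies in its V, bore level, 62 mm above the bench, and can slide along it. Origin on the bench below the pulley's entry face at the start, x along the bore, away from the open entry side. Behind the pulley two fixed stop posts (78 mm high, 36 mm apart) take the push; the bar passes between them. Their distance is set differently each time, see pulley.
- pulley: Loose aluminium V-belt pulley, 72 mm diameter, 30 mm wide, about 0.2 kg, with a brass flanged bush in its bore. Origin on the bore axis at the entry face, x along the bore, the way to push; it spans x 0 to 30 mm. When pushed (some 2 N) it first slides back 1.5 to 16 mm, how far is not told, until it meets the stop posts; only then does the bush move in. Lift it out straight up.
- bush (a joint): How far the bush's flange stands off the pulley's entry face, in m: 0 is fully home, it starts at 0.005 to 0.010 and comes out at most 0.012. It is a tight sliding fit: it takes some 9 N along the bore to slide it, it stays where it is left and stops solid at 0. Keep the push under 20 N.
- bush_mouth (a point): Centre of the bush's bore at the outer face of its flange, where the arbor goes in (x = -4 mm minus the bush travel, in the pulley's frame). Flange 32 mm diameter, 4 mm thick; bore 16.5 mm diameter, 26 mm long; behind it the bore is 19 mm. The collar (30 mm) does not pass the bush.
- stand: Fixed blue stand, base 100 x 90 x 12 mm, two steel uprights 8 mm thick, 44 wide, at x = -38 and 38 mm, each with a V notch 37 mm wide at the mouth, 93 above the bench. Origin on the bench under the middle; x from near to far notch. The bar is to lie along x, handle outside the near (-x) upright; with the arbor's origin at x = -14 mm the uprights meet bare bar either side of collar and pulley.
- stand_near_notch (a point): Where the arbor's axis lies when the bar rests in the near notch, 85 mm above the bench.
- stand_far_notch (a point): The same at the far notch.
- liner: Bystander: black cylinder liner standing on the bench, 92 mm diameter, 150 mm high, loose, heavy. Origin at the centre of its underside.
- spanner: Bystander: loose 180 mm spanner lying flat. Origin under its middle.
- oil: Bystander: clear jar with black cap, 60 mm diameter, 120 mm high, loose. Origin at the centre of its underside.
Not all that is in view belongs to the job. There is more than one size of the stand; the one meant has the size given above.

How it is judged:
By the outcome, as a careful person would: the job done as asked, in the order asked, and still so for the second after the job is handed in, with the robot touching nothing.
It also fails if it takes over 62 s, if anything falls off the work surface, if the arm or the gripper's body presses on something with over 40 N, if the wrist force passes 120 N, or if a joint passes its speed limit or range.

ROBOT

A 7-joint arm with a two-finger parallel gripper is mounted at the origin on the work surface. World frame = base frame: x ahead of the robot, y to its left, z up, the work surface at z = 0. Lengths are in m, angles in rad, forces in N, time in s.
With the tool pointing down it reaches from about 0.35 to 0.9 m from the base axis. Payload 8.1 kg.
Tool frame: the origin (TCP) lies midway between the tips of the shut fingers; the grasp point (between the pads) lies 19 mm behind it; z points along the fingers, y is the line along which they close (so a half turn about z gives the same grasp; the last joint's range is limited). The gripper opens to 85 mm and grips with 20 to 120 N. Pads are 22 mm wide; open, the fingers measure 114 mm over their backs; the gripper's body (76 mm by 85 mm) begins 54 mm behind the grasp point. The pads swing forward as they close: fully open they stand 13 mm farther back than shut.
Start: joints at [1.246, 0.434, 0.025, 1.573, -0.012, 1.134, -0.075], TCP at [0.137, -0.61, 0.231] pointing down, gripper open.
Joint ranges: [-2.62, 2.62], [-0.44, 2.09], [-1.27, 1.32], [0.08, 2.57], [-1.32, 4.46], [0.12, 2], [-2.74, 2.74]. Speed limits (rad/s): [2.22, 2.22, 3.01, 3.01, 3.14, 3.14, 3.14].

INTERFACE

Orientations are given as a unit quaternion [x, y, z, w].
In Python, from station import telemetry, camera, ticket gives the robot as it stands.
- The arm moves only by the shell command python3 -m jog 'ROWS'. ROWS is JSON, a list of rows, each an object of numbers: "fingers": the finger opening in m, from 0 to 0.0854; "x", "y", "z": the shift along the tool's x, y, z in m; "roll": the turn about the tool's z in degrees. In form: [{"fingers": .., "x": .., "y": .., "z": .., "roll": ..}, ...]. A call has 1 to 20 rows; each row is the pose to reach, as a shift and turn from the pose commanded when the call began, along the tool's axes at that moment; what a row does not reach only later rows make up. A row lasts 1/10 s, in which the tool goes at most 50 mm and 8.59 degrees, less where a joint would pass 70% of its speed; a pose out of reach is approached as far as the arm can. A call with a gripper value outside its range is refused whole. The fingers move at their own pace and stop on an object; the grip force is fixed at half the most. Time passes only in rows, so rows that repeat a pose let the fingers close. It gives the time, the measured TCP pose, the force, the opening and the grip force at its end, in the units of the state.
- telemetry.read_state(): the state, without advancing time (a new reading comes with each control period).
- camera(name): name is "scene" or "top" or "wrist"; returns a dict with "image" (420x560x3 uint8, blue, green, red), "depth" (420x560 float32, m along the optical axis (not along the pixel's ray), 0 where there is no reading), "camera_matrix" (3x3 intrinsics, pixels), "extrinsics" (4x4, takes a point from camera to world coordinates). Camera axes: x right, y down, z forward; pixel columns grow to the right and rows downward; lengths in m; the calibration is good to about 2 mm. A picture is of the moment at which its call begins.
- ticket.sign_off(): hands the job in; it is judged then, once.
The state is a dict: "time": time; "joints": joint angles; "qd": joint speeds; "effort": joint torques, N m; "eef_pos": TCP position; "orientation": TCP orientation; "contact_force": force on the tool from outside, world axes, zero at the start; "moment": the same for the moment, N m; "gripper_width": opening from 0.0 (shut) to 1.0 (fully open); "grip_force": force on a finger pad.
Only numpy, scipy, OpenCV 4.12 (cv2) and the standard library are available. Lean on these libraries where they do the work, as an engineer would, in place of code of your own. Each camera call takes 0.05 s, during which the arm holds its last target. There are 200 camera calls.

## Working session

There is one attempt and no reset: what is moved stays moved. The work goes in short steps, Python scripts to look and compute and a shell command to move; the robot and the scene stay as the last step left them, time stands still between calls to the robot, and variables do not carry over. Pictures are saved under pics/ and viewed, at most 10 in all, crops included, and the job is handed in when it is done.

```bash
ls; mkdir -p pics
cat > h.py <<'E'
import numpy as np, cv2, pickle
from station import telemetry, camera, ticket
def snap(name, tag):
    c=camera(name); cv2.imwrite(f'pics/{tag}.png',c['image']); pickle.dump(c,open(f'pics/{tag}.pkl','wb')); return c
def load(tag): return pickle.load(open(f'pics/{tag}.pkl','rb'))
def ray(c,uv):
    uv=np.atleast_2d(np.array(uv,float)); K=c['camera_matrix'];E=np.array(c['extrinsics'])
    d=np.c_[uv,np.ones(len(uv))]@np.linalg.inv(K).T@E[:3,:3].T
    return E[:3,3],d
def plane(c,uv,z):
    o,d=ray(c,uv); return o+d*((z-o[2])/d[:,2])[:,None]
def cloud(c):
    h,w=c['depth'].shape; v,u=np.mgrid[:h,:w]; o,d=ray(c,np.c_[u.ravel(),v.ravel()])
    return (o+d*c['depth'].ravel()[:,None]).reshape(h,w,3)
def proj(c,P):
    E=np.linalg.inv(np.array(c['extrinsics'])); p=np.atleast_2d(P)@E[:3,:3].T+E[:3,3]; q=p@np.array(c['camera_matrix']).T; return q[:,:2]/q[:,2:]
E
python3 - <<'E'
from h import *
a=snap('scene','s0');b=snap('top','t0');w=snap('wrist','w0')
print(telemetry.read_state()); 
for c in(a,b,w): print(c['camera_matrix'],np.round(c['extrinsics'],3))
E
```

```text
pics
{'time': 0.15, 'joints': array([ 1.24638265,  0.435084  ,  0.02499285,  1.57386061, -0.01161324,
        1.13401077, -0.07512378]), 'qd': array([ 3.42063621e-04, -2.02511555e-03,  1.33658628e-03, -1.88854506e-03,
       -2.53119033e-05, -1.17154484e-03,  7.91928402e-04]), 'effort': array([ 3.02790490e-03, -6.70879698e+01,  1.02663931e+00, -3.16443729e+01,
        1.56736368e-02,  8.98256607e-03, -8.78159744e-05]), 'eef_pos': array([ 0.13736576, -0.60933299,  0.23070401]), 'orientation': array([ 9.93862302e-01,  1.10622579e-01, -1.20575073e-04, -5.96680414e-04]), 'contact_force': array([-0.2336429 ,  0.33235146,  0.20475939]), 'moment': array([ 0.05472252, -0.07402977, -0.03638288]), 'grip_force': 0.0, 'gripper_width': 0.9994145019789099}
[[436.97582367   0.         280.82292153]
 [  0.         436.97582367 219.50024596]
 [  0.           0.           1.        ]] [[-0.49   0.638 -0.594  1.251]
 [ 0.871  0.345 -0.349  0.395]
 [-0.018 -0.688 -0.725  0.887]
 [ 0.     0.     0.     1.   ]]
[[379.43745864   0.         280.40264292]
 [  0.         379.43745864 209.89636947]
 [  0.           0.           1.        ]] [[ 0.022 -0.99   0.141  0.45 ]
 [-0.999 -0.026 -0.026  0.016]
 [ 0.029 -0.141 -0.99   1.118]
 [ 0.     0.     0.     1.   ]]
[[290.70762361   0.         281.01654367]
 [  0.         290.70762361 206.09539413]
 [  0.           0.           1.        ]] [[ 0.221 -0.94  -0.26   0.203]
 [-0.975 -0.213 -0.058 -0.594]
 [-0.     0.267 -0.964  0.374]
 [ 0.     0.     0.     1.   ]]
```

View pics/s0.png

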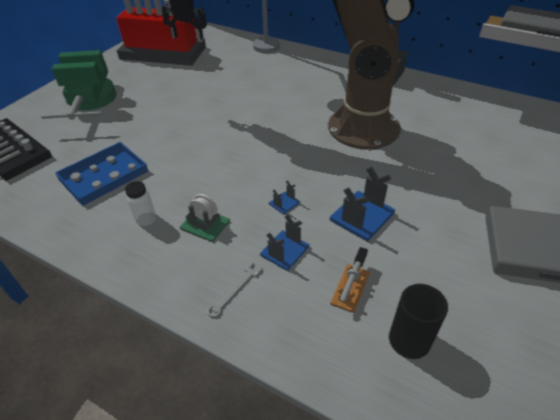

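View pics/t0.png

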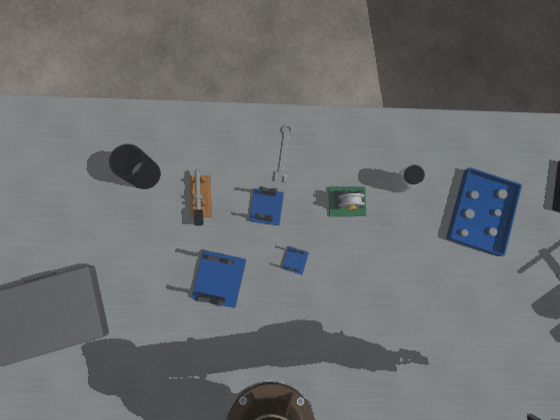

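Scene view: arbor in the orange rest at (350,280), pulley in the green cradle (205,220), three blue stands at (285,248), (362,213), (285,200). The top view shows the same: arbor (199,195), pulley (350,201), stands (267,206), (219,278), (294,260). I'll measure the stand sizes and the axes next.

Run:
```python
from h import *
for tag in('t0','s0'):
    c=load(tag); hsv=cv2.cvtColor(c['image'],cv2.COLOR_BGR2HSV); P=cloud(c)
    for nm,lo,hi in(('blue',(100,120,60),(125,255,255)),('orange',(5,120,80),(20,255,255)),('green',(60,80,40),(90,255,255))):
        m=cv2.inRange(hsv,lo,hi); n,l,s,ce=cv2.connectedComponentsWithStats(m)
        for i in range(1,n):
            if 60<s[i,4]<4000:
                pts=P[l==i]; ok=(pts[:,2]<.03)&(pts[:,2]>-.02); 
                if ok.sum()<30: continue
                pt=pts[ok]; r=cv2.minAreaRect((pt[:,:2]*1000).astype(np.float32))
                print(tag,nm,np.round(ce[i]),s[i,4],'z',round(np.median(pt[:,2]),4),'rect',np.round(r[0]),np.round(r[1]),round(r[2],1))
c=load('t0')
im=cv2.resize(c['image'][160:320,180:380],None,fx=4,fy=3.75,interpolation=cv2.INTER_CUBIC)
cv2.imwrite('pics/t0c.png',im)
```

```text
t0 blue [485. 212.] 3860 z 0.0055 rect [ 620. -619.] [168. 224.] 72.7
t0 blue [266. 206.] 794 z 0.0114 rect [618.  30.] [88. 97.] 83.5
t0 blue [295. 260.] 412 z 0.0077 rect [463. -58.] [61. 66.] 74.3
t0 blue [219. 278.] 1854 z 0.0166 rect [406. 159.] [126. 138.] 78.9
t0 orange [206. 196.] 338 z 0.0078 rect [646. 210.] [121.  28.] 4.4
t0 green [346. 189.] 146 z 0.0095 rect [ 676. -210.] [107.  25.] 86.3
t0 green [348. 212.] 263 z 0.0092 rect [ 612. -212.] [ 27. 106.] 1.8
s0 blue [234.  13.] 1654 z 0.0154 rect [-479. -860.] [330.  24.] 90.0
s0 blue [307.  23.] 3192 z 0.0157 rect [-481. -465.] [411.  28.] 89.9
s0 blue [101. 173.] 2586 z 0.0061 rect [ 622. -617.] [176. 225.] 72.9
s0 blue [285. 203.] 253 z 0.0069 rect [465. -55.] [58. 67.] 74.2
s0 blue [366. 219.] 1024 z 0.0159 rect [409. 163.] [126. 142.] 79.6
s0 blue [287. 251.] 697 z 0.0108 rect [621.  33.] [88. 99.] 82.9
s0 orange [350. 291.] 687 z 0.0074 rect [647. 228.] [125.  57.] 4.9
s0 green [84. 78.] 2578 z 0.0132 rect [ 325. -927.] [ 46. 143.] 69.2
s0 green [206. 228.] 473 z 0.0087 rect [ 644. -207.] [ 92. 108.] 2.3
```

View pics/t0c.png

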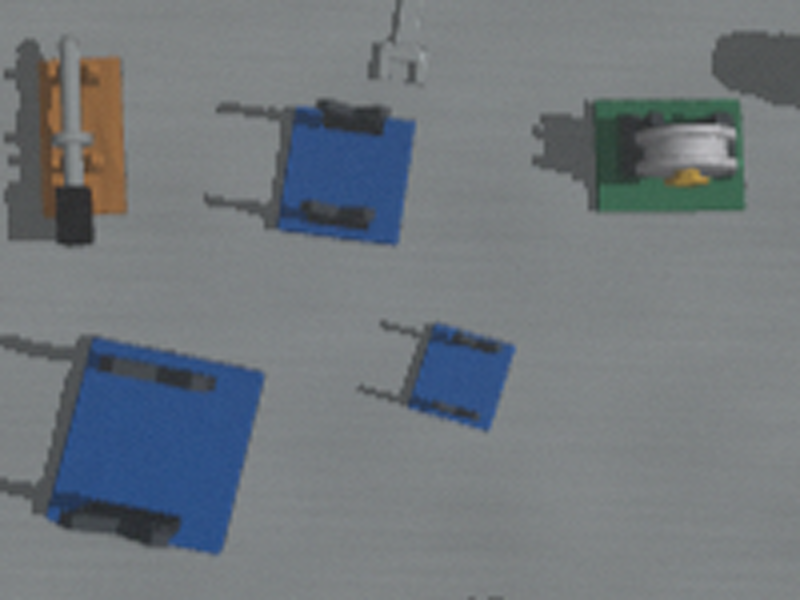

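The base sizes pick the stand at top pixel (266,206): it measures 99x88 mm, against 66x61 and 140x126 for the other two. All the axes run roughly along +x, with entry and handle towards the robot. The only black-handled bar is the arbor at (198,197), and the only pulley is at (350,201). I'll move to get a close look at the pulley.

```bash
python3 -m jog '[{"x":0.05,"y":-0.035,"z":-0.02,"roll":3},{"x":0.09,"y":-0.06,"z":-0.02,"roll":6},{"x":0.13,"y":-0.09,"z":-0.02,"roll":9},{"x":0.17,"y":-0.12,"z":-0.02,"roll":12.7},{"x":0.21,"y":-0.15,"z":-0.02,"roll":12.7},{"x":0.25,"y":-0.18,"z":-0.02,"roll":12.7},{"x":0.29,"y":-0.205,"z":-0.02,"roll":12.7},{"x":0.33,"y":-0.23,"z":-0.02,"roll":12.7},{"x":0.37,"y":-0.26,"z":-0.02,"roll":12.7},{"x":0.41,"y":-0.29,"z":-0.02,"roll":12.7},{"x":0.442,"y":-0.31,"z":-0.02,"roll":12.7},{"x":0.442,"y":-0.31,"z":-0.02,"roll":12.7},{"x":0.442,"y":-0.31,"z":-0.02,"roll":12.7}]'
python3 - <<'E'
from h import *
c=snap('wrist','w1'); s=telemetry.read_state(); print(s['eef_pos'],s['orientation'],s['contact_force'],s['moment'])
E
```

```text
[ 0.13738974 -0.60940505  0.23082116] [ 9.93862080e-01  1.10625173e-01 -9.62778196e-05 -4.77322633e-04] [ 0.2820902  -0.47195749 -0.34360386] [ 0.02534794 -0.0135753  -0.03312386]$[0]: bad value
```

View pics/w1.png

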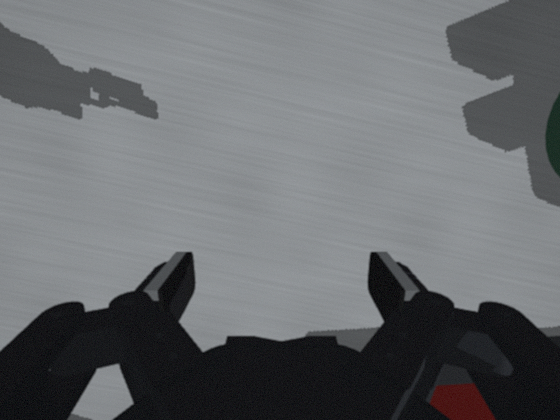

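The row was refused because every key is needed, so the arm hasn't moved. The picture shows only bare bench and the fingers, around (180,270) and (380,270).

```bash
python3 -m jog '[{"fingers":0.085,"x":0.05,"y":-0.035,"z":-0.02,"roll":3},{"fingers":0.085,"x":0.09,"y":-0.06,"z":-0.02,"roll":6},{"fingers":0.085,"x":0.13,"y":-0.09,"z":-0.02,"roll":9},{"fingers":0.085,"x":0.17,"y":-0.12,"z":-0.02,"roll":12.7},{"fingers":0.085,"x":0.21,"y":-0.15,"z":-0.02,"roll":12.7},{"fingers":0.085,"x":0.25,"y":-0.18,"z":-0.02,"roll":12.7},{"fingers":0.085,"x":0.29,"y":-0.205,"z":-0.02,"roll":12.7},{"fingers":0.085,"x":0.33,"y":-0.23,"z":-0.02,"roll":12.7},{"fingers":0.085,"x":0.37,"y":-0.26,"z":-0.02,"roll":12.7},{"fingers":0.085,"x":0.41,"y":-0.29,"z":-0.02,"roll":12.7},{"fingers":0.085,"x":0.442,"y":-0.31,"z":-0.02,"roll":12.7},{"fingers":0.085,"x":0.442,"y":-0.31,"z":-0.02,"roll":12.7},{"fingers":0.085,"x":0.442,"y":-0.31,"z":-0.02,"roll":12.7}]'
python3 - <<'E'
from h import *
c=snap('wrist','w2'); s=telemetry.read_state(); print(s['eef_pos'],s['orientation'],s['contact_force'],s['moment'])
E
```

```text
time: 1.5
eef_pos: [0.5008, -0.2092, 0.251]
orientation: [1.0, 0.001, -0.0, -0.0]
contact_force: [-0.3, -0.5, -0.3]
gripper_width: 0.996
grip_force: 0.0
[ 0.50001378 -0.21053561  0.25102117] [ 9.99999886e-01  4.13279262e-05 -4.49084018e-04  1.59832498e-04] [-1.25239881 -0.69744032 -0.2250833 ] [ 0.03744629  0.04532354 -0.07806597]
```

View pics/w2.png

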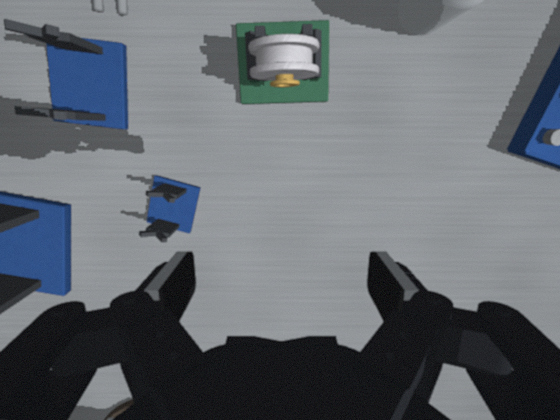

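Wrist view: the pulley is at (284,60) in the cradle, with its brass flange at (286,82) facing the robot. The wanted stand is at the left, (88,85).

```bash
cat > meas.py <<'E'
from h import *
from scipy.optimize import least_squares
def fitc(yz,r=None):
    f=lambda p:np.hypot(yz[:,0]-p[0],yz[:,1]-p[1])-(p[2] if r is None else r)
    p0=[yz[:,0].mean(),.062]+([.03] if r is None else [])
    return least_squares(f,p0,loss='soft_l1',f_scale=.001)
def pulley(tag,box=((.59,.71),(-.27,-.15))):
    c=load(tag); P=cloud(c); hsv=cv2.cvtColor(c['image'],cv2.COLOR_BGR2HSV)
    inb=(P[...,0]>box[0][0])&(P[...,0]<box[0][1])&(P[...,1]>box[1][0])&(P[...,1]<box[1][1])
    g=(cv2.inRange(hsv,(60,80,30),(90,255,255))>0)&inb&(P[...,2]<.02)
    r=cv2.minAreaRect((P[g][:,:2]*1000).astype(np.float32)); print(tag,'cradle',np.round(r[0],1),np.round(r[1],1),round(r[2],2),'z',np.median(P[g][:,2]).round(4))
    br=(cv2.inRange(hsv,(12,90,60),(35,255,255))>0)&inb&(P[...,2]>.03)
    b=P[br]; print('brass n',len(b),'x',np.percentile(b[:,0],[2,10,50,90]).round(4),'y mid',(b[:,1].min()+b[:,1].max())/2,'ext',np.ptp(b[:,1]),'z',b[:,2].min(),b[:,2].max())
    if len(b)>15: s=fitc(b[:,1:],.016); print(' flange r16 fit yz',s.x.round(4),'rms',np.sqrt(np.mean(s.fun**2)))
    si=(cv2.inRange(hsv,(0,0,70),(180,60,255))>0)&inb&(P[...,2]>.07)
    p=P[si]; print('rim n',len(p),'x',np.percentile(p[:,0],[1,5,50,95,99]).round(4),'ymid',(np.percentile(p[:,1],1)+np.percentile(p[:,1],99))/2,'zmax',np.percentile(p[:,2],99))
    top=p[p[:,2]>.085]
    s=fitc(top[:,1:],.036); print(' rim r36 fit',s.x.round(4),np.sqrt(np.mean(s.fun**2)))
    return P
if __name__=='__main__':
    for t in('w2','t0','s0'):
        pulley(t)
    # stands
    for t in('w2','t0','s0'):
        c=load(t);P=cloud(c)
        m=(P[...,0]>.54)&(P[...,0]<.69)&(P[...,1]>-.04)&(P[...,1]<.10)&(P[...,2]>.05)&(P[...,2]<.11)
        q=P[m]; 
        for side,k in(('near',q[:,0]<.62),('far',q[:,0]>=.62)):
            u=q[k]; 
            if len(u)>20:
                print(t,side,len(u),'x',np.percentile(u[:,0],[2,50,98]).round(4),'y',np.percentile(u[:,1],[1,50,99]).round(4),'zmax',np.percentile(u[:,2],99).round(4), 'fit dx/dy',np.polyfit(u[:,1],u[:,0],1).round(4))
    for t in('t0','s0'):
        c=load(t);P=cloud(c)
        m=(P[...,0]>.5)&(P[...,0]<.76)&(P[...,1]>.17)&(P[...,1]<.26)&(P[...,2]>.042)&(P[...,2]<.075)
        q=P[m]; l=cv2.fitLine((q[:,:2]*1000).astype(np.float32),cv2.DIST_HUBER,0,.01,.01).ravel()
        print(t,'arbor',len(q),'x',q[:,0].min(),q[:,0].max(),'line',l.round(3),'deg',np.degrees(np.arctan2(l[1],l[0])).round(2),'zmax',q[:,2].max())
E
python3 meas.py
```

```text
w2 cradle [ 640.7 -210.9] [ 88.2 107.8] 2.0 z 0.0105
brass n 269 x [0.6087 0.6091 0.6114 0.6178] y mid -0.21277571132885853 ext 0.029147418312100465 z 0.03517555615342716 0.08000288809495792
 flange r16 fit yz [-0.2136  0.0603] rms 0.004479363186175105
rim n 2622 x [0.6177 0.6183 0.6354 0.6554 0.6602] ymid -0.21144368678303588 zmax 0.09931907819605211
 rim r36 fit [-0.2117  0.0603] 0.0035469451511292737
t0 cradle [ 641.2 -211.1] [ 85.6 107.9] 1.91 z 0.0093
brass n 29 x [0.6109 0.6117 0.6131 0.6193] y mid -0.21123273663052833 ext 0.025545425106683062 z 0.051449113416365044 0.07910562571868973
 flange r16 fit yz [-0.2045  0.0593] rms 0.004668464977224525
rim n 275 x [0.6198 0.6206 0.6359 0.6556 0.661 ] ymid -0.2095850024359224 zmax 0.09870220496576039
 rim r36 fit [-0.2094  0.0586] 0.003361181803074351
s0 cradle [ 644.3 -206.8] [ 91.5 108.1] 2.28 z 0.0085Traceback (most recent call last):
  File "meas.py", line 22, in <module>
    pulley(t)
    ~~~~~~^^^
  File "meas.py", line 13, in pulley
    b=P[br]; print('brass n',len(b),'x',np.percentile(b[:,0],[2,10,50,90]).round(4),'y mid',(b[:,1].min()+b[:,1].max())/2,'ext',np.ptp(b[:,1]),'z',b[:,2].min(),b[:,2].max())
                                        ~~~~~~~~~~~~~^^^^^^^^^^^^^^^^^^^^^
    return _quantile_unchecked(
        a, q, axis, out, overwrite_input, method, keepdims, weights)
    return _ureduce(a,
                    func=_quantile_ureduce_func,
    ...<5 lines>...
                    overwrite_input=overwrite_input,
                    method=method)
    r = func(a, **kwargs)
    result = _quantile(arr,
                       quantiles=q,
    ...<2 lines>...
                       out=out,
                       weights=wgt)
    slices_having_nans = np.isnan(arr[-1, ...])
                                  ~~~^^^^^^^^^
IndexError: index -1 is out of bounds for axis 0 with size 0
```

```bash
sed -i "s/for t in('w2','t0','s0'):\n        pulley/X/; 0,/('w2','t0','s0')/s//('w2','t0')/" meas.py
python3 -m jog '[{"fingers":0.085,"x":0,"y":-0.05,"z":0,"roll":0},{"fingers":0.085,"x":0,"y":-0.1,"z":0,"roll":0},{"fingers":0.085,"x":0,"y":-0.15,"z":0,"roll":0},{"fingers":0.085,"x":0,"y":-0.2,"z":0,"roll":0},{"fingers":0.085,"x":0,"y":-0.24,"z":0,"roll":0},{"fingers":0.085,"x":0,"y":-0.24,"z":0,"roll":0},{"fingers":0.085,"x":0,"y":-0.24,"z":0,"roll":0}]'
python3 -c "
from h import *
snap('wrist','w3')"
python3 -m jog '[{"fingers":0.085,"x":0,"y":-0.05,"z":0,"roll":0},{"fingers":0.085,"x":0,"y":-0.1,"z":0,"roll":0},{"fingers":0.085,"x":0,"y":-0.15,"z":0,"roll":0},{"fingers":0.085,"x":0,"y":-0.19,"z":0,"roll":0},{"fingers":0.085,"x":0,"y":-0.19,"z":0,"roll":0},{"fingers":0.085,"x":0,"y":-0.19,"z":0,"roll":0}]'
sed -i "s/for t in('w2','t0','s0'):\$/for t in('w3','w4','t0','s0'):/; s/for t in('t0','s0'):\$/for t in('w3','w4','t0','s0'):/" meas.py
python3 -c "
from h import *
snap('wrist','w4')"
python3 meas.py
```

```text
time: 2.25
eef_pos: [0.5002, 0.029, 0.2513]
orientation: [1.0, -0.0, -0.0, 0.0]
contact_force: [0.6, -1.1, 0.5]
gripper_width: 0.992
grip_force: 0.0
time: 2.9
eef_pos: [0.501, 0.2184, 0.2509]
orientation: [1.0, -0.001, -0.0, 0.001]
contact_force: [0.3, -0.7, 0.6]
gripper_width: 0.991
grip_force: 0.0
w2 cradle [ 640.7 -210.9] [ 88.2 107.8] 2.0 z 0.0105
brass n 269 x [0.6087 0.6091 0.6114 0.6178] y mid -0.21277571132885853 ext 0.029147418312100465 z 0.03517555615342716 0.08000288809495792
 flange r16 fit yz [-0.2136  0.0603] rms 0.004479363186175105
rim n 2622 x [0.6177 0.6183 0.6354 0.6554 0.6602] ymid -0.21144368678303588 zmax 0.09931907819605211
 rim r36 fit [-0.2117  0.0603] 0.0035469451511292737
t0 cradle [ 641.2 -211.1] [ 85.6 107.9] 1.91 z 0.0093
brass n 29 x [0.6109 0.6117 0.6131 0.6193] y mid -0.21123273663052833 ext 0.025545425106683062 z 0.051449113416365044 0.07910562571868973
 flange r16 fit yz [-0.2045  0.0593] rms 0.004668464977224525
rim n 275 x [0.6198 0.6206 0.6359 0.6556 0.661 ] ymid -0.2095850024359224 zmax 0.09870220496576039
 rim r36 fit [-0.2094  0.0586] 0.003361
[... 675 characters left out ...]
 0.0928 fit dx/dy [0.082  0.5804]
s0 far 191 x [0.6525 0.6591 0.6636] y [0.003  0.0262 0.0498] zmax 0.0916 fit dx/dy [0.0772 0.6566]
w3 arbor 3083 x 0.5535939164467124 0.6939089519580908 line [9.96000e-01 9.00000e-02 6.26932e+02 2.20559e+02] deg 5.14 zmax 0.061540484790430616
w4 arbor 2709 x 0.5535381244016392 0.6936012227372179 line [9.96000e-01 8.60000e-02 6.26012e+02 2.24143e+02] deg 4.93 zmax 0.06265029325590687
t0 arbor 411 x 0.5560404469444321 0.7164665311774204 line [9.96000e-01 9.10000e-02 6.32093e+02 2.23785e+02] deg 5.24 zmax 0.06352875629089638
s0 arbor 515 x 0.555893290136126 0.716995783611757 line [9.96000e-01 8.50000e-02 6.38076e+02 2.27810e+02] deg 4.9 zmax 0.06049054481903804
```

View pics/w4.png

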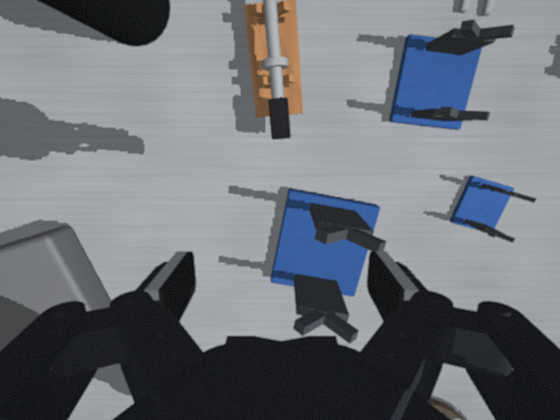

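The handle is clearly in view at (280,118), the collar at (275,62), and the bar runs up from there. The clearance around the handle is free.

```bash
cat > arb.py <<'E'
from h import *
def arb(tag,box=((.5,.76),(.17,.26)),zc=.045):
    c=load(tag);P=cloud(c);hsv=cv2.cvtColor(c['image'],cv2.COLOR_BGR2HSV)
    inb=(P[...,0]>box[0][0])&(P[...,0]<box[0][1])&(P[...,1]>box[1][0])&(P[...,1]<box[1][1])
    h=inb&(hsv[...,2]<60)&(abs(P[...,2]-zc-.011)<.004); q=P[h]
    r=cv2.minAreaRect((q[:,:2]*1000).astype(np.float32))
    b=inb&(abs(P[...,2]-zc-.006)<.003)&(hsv[...,2]>60); p=P[b]
    l=cv2.fitLine((p[:,:2]*1000).astype(np.float32),cv2.DIST_HUBER,0,.01,.01).ravel()
    k=inb&(hsv[...,2]>60)&(P[...,2]>zc+.0095)&(hsv[...,1]<90); s=P[k]
    print(tag,'handle',np.round(r[0],1),np.round(r[1],1),round(r[2],1),'z',np.median(q[:,2]).round(4),'| bar line',l.round(3),np.degrees(np.arctan2(l[1],l[0])).round(2),'z',np.median(p[:,2]).round(4),'| collar',np.median(s,axis=0).round(4),len(s))
if __name__=='__main__':
    for t in('w3','w4','t0','s0'): arb(t)
    s=telemetry.read_state(); print(s['eef_pos'],s['orientation'])
E
python3 arb.py
```

```text
w3 handle [575.9 219.3] [43.6 23. ] 6.2 z 0.0562 | bar line [9.96000e-01 9.10000e-02 6.47903e+02 2.23757e+02] 5.2 z 0.0511 | collar [0.6327 0.2216 0.0584] 218
w4 handle [576.2 220.7] [42.  19.9] 4.9 z 0.0564 | bar line [9.97000e-01 8.20000e-02 6.48015e+02 2.26285e+02] 4.73 z 0.0513 | collar [0.5682 0.2189 0.3029] 1672
t0 handle [576.1 219.3] [40.1 23. ] 3.6 z 0.0559 | bar line [9.95000e-01 9.60000e-02 6.58328e+02 2.26759e+02] 5.49 z 0.0506 | collar [0.635  0.2249 0.0572] 28
s0 handle [579.1 223.5] [41.9 19.1] 4.0 z 0.0552 | bar line [9.96000e-01 9.30000e-02 6.61053e+02 2.29353e+02] 5.34 z 0.0503 | collar [0.633  0.2241 0.0565] 46
[0.50123783 0.21733223 0.25093252] [ 9.99998602e-01 -1.47070891e-03 -1.37462857e-04  7.83213124e-04]
```

```bash
python3 -m jog '[{"fingers":0.085,"x":0.04,"y":0,"z":0.04,"roll":-5},{"fingers":0.085,"x":0.076,"y":0,"z":0.08,"roll":-5},{"fingers":0.085,"x":0.076,"y":0,"z":0.12,"roll":-5},{"fingers":0.085,"x":0.076,"y":0,"z":0.13,"roll":-5},{"fingers":0.085,"x":0.076,"y":0,"z":0.13,"roll":-5},{"fingers":0.085,"x":0.076,"y":0,"z":0.13,"roll":-5}]'
cat >> h.py <<'E'
from scipy.spatial.transform import Rotation as R
def st():
    s=telemetry.read_state(); 
    print('t',round(s['time'],2),'pos',s['eef_pos'].round(4),'yaw',round(np.degrees(np.arctan2(*R.from_quat(s['orientation']).as_matrix()[[1,0],0])),2),'F',s['contact_force'].round(1),'M',s['moment'].round(2),'w',round(s['gripper_width']*.0854,4),'gf',round(s['grip_force'],1)); return s
E
python3 -c "
from h import *
from arb import arb
snap('wrist','w5');st();arb('w5')"
```

```text
time: 3.55
eef_pos: [0.5771, 0.2194, 0.1233]
orientation: [0.999, 0.043, 0.001, -0.0]
contact_force: [-0.8, 0.7, -0.5]
gripper_width: 0.998
grip_force: 0.0
t 3.6 pos [0.5774 0.22   0.1239] yaw 4.98 F [-0.4 -0.4  0.4] M [-0.04  0.02  0.01] w 0.0846 gf 0.0
w5 handle [576.5 220.7] [42.7 20.3] 5.5 z 0.0563 | bar line [9.96000e-01 8.60000e-02 6.61200e+02 2.27133e+02] 4.95 z 0.0512 | collar [0.6304 0.223  0.1703] 1905
```

```bash
python3 -m jog '[{"fingers":0.085,"x":0,"y":0,"z":0.04,"roll":0},{"fingers":0.085,"x":0,"y":0,"z":0.075,"roll":0},{"fingers":0.085,"x":0,"y":0,"z":0.09,"roll":0},{"fingers":0.085,"x":0,"y":0,"z":0.097,"roll":0},{"fingers":0.085,"x":0,"y":0,"z":0.097,"roll":0},{"fingers":0.085,"x":0,"y":0,"z":0.097,"roll":0}]'
python3 -c "
from h import *
st()"
python3 -m jog '[{"fingers":0.045,"x":0,"y":0,"z":0,"roll":0},{"fingers":0.03,"x":0,"y":0,"z":0,"roll":0},{"fingers":0.025,"x":0,"y":0,"z":0,"roll":0},{"fingers":0.015,"x":0,"y":0,"z":0,"roll":0},{"fingers":0.01,"x":0,"y":0,"z":0,"roll":0},{"fingers":0.01,"x":0,"y":0,"z":0,"roll":0},{"fingers":0.01,"x":0,"y":0,"z":0,"roll":0},{"fingers":0.01,"x":0,"y":0,"z":0,"roll":0},{"fingers":0.01,"x":0,"y":0,"z":0,"roll":0},{"fingers":0.01,"x":0,"y":0,"z":0,"roll":0}]'
python3 -c "
from h import *
st()"
```

```text
time: 4.2
eef_pos: [0.5775, 0.2205, 0.0261]
orientation: [0.999, 0.044, 0.001, -0.0]
contact_force: [-0.3, 0.5, 0.9]
gripper_width: 1.0
grip_force: 0.0
t 4.2 pos [0.5775 0.2205 0.0261] yaw 5.01 F [-0.3  0.5  0.9] M [-0.01 -0.   -0.02] w 0.0854 gf 0.0
time: 5.2
eef_pos: [0.5766, 0.22, 0.0246]
orientation: [0.999, 0.044, 0.0, -0.0]
contact_force: [-0.9, -0.6, 6.1]
gripper_width: 0.247
grip_force: 58.7
t 5.2 pos [0.5766 0.22   0.0246] yaw 5.0 F [-0.9 -0.6  6.1] M [-0.21  0.24 -0.  ] w 0.0211 gf 58.7
```

Gripped: the width is about 21–22 mm and the grip force 59 N. Next I lift straight up.

```bash
python3 -m jog '[{"fingers":0.01,"x":0,"y":0,"z":-0.01,"roll":0},{"fingers":0.01,"x":0,"y":0,"z":-0.03,"roll":0},{"fingers":0.01,"x":0,"y":0,"z":-0.06,"roll":0},{"fingers":0.01,"x":0,"y":0,"z":-0.1,"roll":0},{"fingers":0.01,"x":0,"y":0,"z":-0.12,"roll":0},{"fingers":0.01,"x":0,"y":0,"z":-0.12,"roll":0},{"fingers":0.01,"x":0,"y":0,"z":-0.12,"roll":0}]'
python3 - <<'E'
from h import *
st(); c=snap('wrist','w6'); P=cloud(c); T=telemetry.read_state()
# bar in tool frame
p=T['eef_pos'];Rm=R.from_quat(T['orientation']).as_matrix(); Q=(P-p)@Rm
m=(Q[...,0]>.035)&(Q[...,0]<.15)&(abs(Q[...,1])<.02)&(Q[...,2]<0)&(Q[...,2]>-.05)
q=Q[m]; print(len(q))
for a in np.arange(.035,.15,.01):
    k=q[(q[:,0]>=a)&(q[:,0]<a+.01)]
    if len(k)>5: print(round(a+.005,3),len(k),'y',k[:,1].min().round(4),k[:,1].max().round(4),np.median(k[:,1]).round(4),'ztop',np.percentile(k[:,2],3).round(4))
E
```

```text
time: 5.9
eef_pos: [0.5763, 0.2196, 0.1443]
orientation: [0.999, 0.044, 0.0, 0.0]
contact_force: [0.3, -0.3, -1.6]
gripper_width: 0.25
grip_force: 58.7
t 5.9 pos [0.5763 0.2196 0.1443] yaw 4.99 F [ 0.3 -0.3 -1.6] M [-0.03  0.12 -0.03] w 0.0213 gf 58.7
8128
0.04 750 y -0.007 0.0063 -0.0002 ztop -0.0292
0.05 844 y -0.0149 0.0141 -0.0006 ztop -0.0363
0.06 1728 y -0.0147 0.014 -0.0004 ztop -0.0369
0.07 916 y -0.0074 0.0063 -0.0006 ztop -0.0293
0.08 1018 y -0.0074 0.0065 -0.0004 ztop -0.0294
0.09 1070 y -0.0071 0.0063 -0.0003 ztop -0.0294
0.1 1179 y -0.0075 0.0066 -0.0006 ztop -0.0295
0.11 623 y -0.0072 0.0064 -0.0003 ztop -0.0294
```

View pics/w6.png

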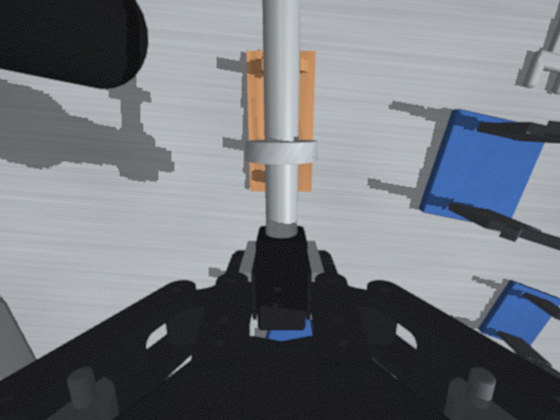

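The arbor is held level and straight: the bar axis runs along tool x, the collar is at (281,152) in the picture, and the offset is below 0.5 mm. Now I carry it high over to the pulley.

```bash
python3 -m jog '[{"fingers":0.01,"x":0,"y":0,"z":-0.04,"roll":0},{"fingers":0.01,"x":-0.01,"y":0.02,"z":-0.056,"roll":0},{"fingers":0.01,"x":-0.028,"y":0.065,"z":-0.056,"roll":1},{"fingers":0.01,"x":-0.045,"y":0.11,"z":-0.056,"roll":2},{"fingers":0.01,"x":-0.063,"y":0.155,"z":-0.056,"roll":3},{"fingers":0.01,"x":-0.08,"y":0.2,"z":-0.056,"roll":3},{"fingers":0.01,"x":-0.098,"y":0.245,"z":-0.056,"roll":3},{"fingers":0.01,"x":-0.116,"y":0.29,"z":-0.056,"roll":3},{"fingers":0.01,"x":-0.134,"y":0.335,"z":-0.056,"roll":3},{"fingers":0.01,"x":-0.152,"y":0.38,"z":-0.056,"roll":3},{"fingers":0.01,"x":-0.165,"y":0.412,"z":-0.04,"roll":3},{"fingers":0.01,"x":-0.17,"y":0.425,"z":0,"roll":3},{"fingers":0.01,"x":-0.17,"y":0.425,"z":0.044,"roll":3},{"fingers":0.01,"x":-0.17,"y":0.425,"z":0.08,"roll":3},{"fingers":0.01,"x":-0.17,"y":0.425,"z":0.101,"roll":3},{"fingers":0.01,"x":-0.17,"y":0.425,"z":0.101,"roll":3},{"fingers":0.01,"x":-0.17,"y":0.425,"z":0.101,"roll":3}]'
cat > pre.py <<'E'
from h import *
import sys
n=sys.argv[1]; s=st(); a=snap('top','t'+n); b=snap('scene','s'+n)
p=s['eef_pos'];Rm=R.from_quat(s['orientation']).as_matrix()
th=np.radians(2.0); ux=np.array([np.cos(th),np.sin(th)]); uy=np.array([-ux[1],ux[0]]); o=np.array([.609,-.2125])
for t,c in(('top',a),('scene',b)):
    P=cloud(c); L=np.stack([(P[...,:2]-o)@ux,(P[...,:2]-o)@uy,P[...,2]],-1)
    m=(abs(L[...,1])<.03)&(L[...,0]>-.12)&(L[...,0]<.05)&(L[...,2]>.03)&(L[...,2]<.11)
    q=L[m]
    for lo,hi in((-.085,-.075),(-.075,-.05),(-.05,-.03),(-.03,-.02),(-.02,-.001),(-.001,.006),(.009,.04)):
        k=q[(q[:,0]>=lo)&(q[:,0]<hi)]
        if len(k)>3: print(t,lo,hi,len(k),'y',(k[:,1].min()*1e3).round(1),(k[:,1].max()*1e3).round(1),'med',(np.median(k[:,1])*1e3).round(1),'ztop',(np.percentile(k[:,2],95)*1e3).round(1),'med',(np.median(k[:,2])*1e3).round(1))
E
python3 pre.py 1
```

```text
time: 7.65
eef_pos: [0.4435, -0.218, 0.0428]
orientation: [1.0, 0.018, -0.001, -0.0]
contact_force: [0.1, 0.1, -0.7]
gripper_width: 0.251
grip_force: 59.1
t 7.65 pos [ 0.4435 -0.218   0.0428] yaw 2.02 F [ 0.1  0.1 -0.7] M [0.04 0.1  0.03] w 0.0214 gf 59.1
top -0.085 -0.075 18 y -5.8 8.0 med 3.4 ztop 70.6 med 67.5
top -0.075 -0.05 45 y -4.5 8.0 med 2.4 ztop 71.1 med 67.1
top -0.05 -0.03 34 y -5.5 7.0 med 1.6 ztop 70.4 med 66.7
top -0.03 -0.02 7 y -2.0 6.8 med 1.6 ztop 69.9 med 67.3
top -0.001 0.006 21 y -11.5 15.9 med 1.8 ztop 77.2 med 68.1
top 0.009 0.04 281 y -29.5 29.9 med 5.1 ztop 97.6 med 86.6
scene -0.085 -0.075 12 y -1.2 9.7 med 6.6 ztop 71.6 med 66.1
scene -0.075 -0.05 39 y -3.7 10.4 med 5.8 ztop 72.2 med 67.4
scene -0.05 -0.03 30 y -1.3 11.1 med 5.9 ztop 71.3 med 68.5
scene -0.03 -0.02 12 y -3.2 8.1 med 5.1 ztop 68.3 med 64.8
scene 0.009 0.04 249 y -29.2 29.8 med 8.8 ztop 96.2 med 85.5
```

The bar axis reads about 1.3 mm high against the pulley and is laterally within 1 mm. I'll lower it a touch and enter gently.

```bash
python3 -m jog '[{"fingers":0.01,"x":0.008,"y":0,"z":0.0013,"roll":0},{"fingers":0.01,"x":0.016,"y":0,"z":0.0013,"roll":0},{"fingers":0.01,"x":0.022,"y":0,"z":0.0013,"roll":0},{"fingers":0.01,"x":0.026,"y":0,"z":0.0013,"roll":0},{"fingers":0.01,"x":0.03,"y":0,"z":0.0013,"roll":0},{"fingers":0.01,"x":0.032,"y":0,"z":0.0013,"roll":0},{"fingers":0.01,"x":0.032,"y":0,"z":0.0013,"roll":0}]'
python3 pre.py 2
```

```text
time: 8.45
eef_pos: [0.4764, -0.2171, 0.042]
orientation: [1.0, 0.018, 0.0, -0.0]
contact_force: [-0.4, -0.0, -1.1]
gripper_width: 0.248
grip_force: 59.1
t 8.45 pos [ 0.4764 -0.2171  0.042 ] yaw 2.01 F [-0.4 -0.  -1.1] M [-0.01  0.07  0.01] w 0.0212 gf 59.1
top -0.085 -0.075 24 y -10.9 14.2 med 2.7 ztop 76.7 med 68.4
top -0.075 -0.05 57 y -10.0 15.0 med 2.5 ztop 75.8 med 68.6
top -0.05 -0.03 35 y -5.3 6.3 med 1.3 ztop 69.6 med 66.0
top -0.03 -0.02 20 y -5.8 6.2 med 0.9 ztop 70.2 med 66.8
top -0.02 -0.001 32 y -6.5 7.3 med 1.5 ztop 71.0 med 66.3
top -0.001 0.006 25 y -12.0 16.1 med 2.8 ztop 77.4 med 68.2
top 0.009 0.04 283 y -29.6 30.0 med 5.4 ztop 97.3 med 87.3
scene -0.085 -0.075 14 y -4.3 14.4 med 6.7 ztop 75.2 med 70.3
scene -0.075 -0.05 70 y -14.0 16.1 med 4.9 ztop 75.1 med 65.9
scene -0.05 -0.03 32 y -4.1 9.4 med 5.6 ztop 68.8 med 65.7
scene -0.03 -0.02 14 y -0.4 10.2 med 5.3 ztop 69.4 med 64.9
scene -0.02 -0.001 18 y -1.7 9.0 med 5.5 ztop 69.3 med 67.1
scene 0.009 0.04 260 y -26.3 30.0 med 6.5 ztop 96.2 med 85.0
```

No contact force, and the collar and flange match in height and laterally (76.3+1 vs 77.4 mm; 2.1 vs 2.0 mm). I'll keep threading.

```bash
python3 -m jog '[{"fingers":0.01,"x":0.004,"y":0,"z":0,"roll":0},{"fingers":0.01,"x":0.008,"y":0,"z":0,"roll":0},{"fingers":0.01,"x":0.012,"y":0,"z":0,"roll":0},{"fingers":0.01,"x":0.016,"y":0,"z":0,"roll":0},{"fingers":0.01,"x":0.02,"y":0,"z":0,"roll":0},{"fingers":0.01,"x":0.02,"y":0,"z":0,"roll":0}]'
python3 -m jog '[{"fingers":0.01,"x":0.005,"y":0,"z":0,"roll":0},{"fingers":0.01,"x":0.01,"y":0,"z":0,"roll":0},{"fingers":0.01,"x":0.015,"y":0,"z":0,"roll":0},{"fingers":0.01,"x":0.02,"y":0,"z":0,"roll":0},{"fingers":0.01,"x":0.025,"y":0,"z":0,"roll":0},{"fingers":0.01,"x":0.025,"y":0,"z":0,"roll":0}]'
cat > col.py <<'E'
from h import *
import sys
s=st(); c=snap('wrist','w'+sys.argv[1]); P=cloud(c); p=s['eef_pos'];Rm=R.from_quat(s['orientation']).as_matrix(); Q=(P-p)@Rm
hsv=cv2.cvtColor(c['image'],cv2.COLOR_BGR2HSV)
m=(Q[...,0]>.035)&(Q[...,0]<.15)&(abs(Q[...,1])<.045)&(Q[...,2]<0)&(Q[...,2]>-.08)
br=m&(cv2.inRange(hsv,(12,90,60),(35,255,255))>0)
if br.sum()>5: b=Q[br]; print('brass n',len(b),'x',np.percentile(b[:,0],[1,5,50,95]).round(4),'y',b[:,1].min().round(4),b[:,1].max().round(4),'ztop',np.percentile(b[:,2],1).round(4))
q=Q[m&~br]
for a in np.arange(.04,.13,.005):
    k=q[(q[:,0]>=a)&(q[:,0]<a+.005)]
    if len(k)>5: print(round(a+.0025,4),len(k),'y',k[:,1].min().round(4),k[:,1].max().round(4),'ztop',np.percentile(k[:,2],2).round(4))
E
python3 col.py 7
```

```text
time: 9.15
eef_pos: [0.4969, -0.2163, 0.042]
orientation: [1.0, 0.018, 0.0, 0.0]
contact_force: [-0.6, -0.2, -0.9]
gripper_width: 0.247
grip_force: 59.1
time: 9.75
eef_pos: [0.5221, -0.2154, 0.042]
orientation: [1.0, 0.018, 0.0, -0.0]
contact_force: [-0.3, -0.3, -1.4]
gripper_width: 0.247
grip_force: 59.1
t 9.75 pos [ 0.5221 -0.2154  0.042 ] yaw 2.03 F [-0.3 -0.3 -1.4] M [-0.02  0.05 -0.03] w 0.0211 gf 59.1
brass n 2125 x [0.0869 0.087  0.0896 0.0966] y -0.0156 0.0152 ztop -0.0372
0.0425 388 y -0.0072 0.0065 ztop -0.0284
0.0475 397 y -0.0071 0.0064 ztop -0.0283
0.0525 503 y -0.0147 0.0143 ztop -0.0359
0.0575 964 y -0.0149 0.0142 ztop -0.036
0.0625 707 y -0.0149 0.0141 ztop -0.0358
0.0675 452 y -0.0073 0.0065 ztop -0.0286
0.0725 483 y -0.0072 0.0064 ztop -0.0285
0.0775 500 y -0.0071 0.0067 ztop -0.0284
0.0825 520 y -0.007 0.0067 ztop -0.0284
0.0875 392 y -0.0156 0.0154 ztop -0.032
0.0975 9437 y -0.0386 0.0388 ztop -0.0564
0.1025 459 y -0.0327 0.0391 ztop -0.0514
```

The flange axis is within 0.3 mm of the bar axis, and the collar is about 23 mm from the flange. Approaching contact now.

```bash
python3 -m jog '[{"fingers":0.01,"x":0.005,"y":0,"z":0,"roll":0},{"fingers":0.01,"x":0.01,"y":0,"z":0,"roll":0},{"fingers":0.01,"x":0.015,"y":0,"z":0,"roll":0},{"fingers":0.01,"x":0.019,"y":0,"z":0,"roll":0},{"fingers":0.01,"x":0.021,"y":0,"z":0,"roll":0},{"fingers":0.01,"x":0.021,"y":0,"z":0,"roll":0}]'
python3 -m jog '[{"fingers":0.01,"x":0.001,"y":0,"z":0,"roll":0},{"fingers":0.01,"x":0.002,"y":0,"z":0,"roll":0},{"fingers":0.01,"x":0.003,"y":0,"z":0,"roll":0},{"fingers":0.01,"x":0.004,"y":0,"z":0,"roll":0},{"fingers":0.01,"x":0.004,"y":0,"z":0,"roll":0}]'
python3 col.py 8
```

```text
time: 10.4
eef_pos: [0.5425, -0.2148, 0.042]
orientation: [1.0, 0.018, 0.0, -0.0]
contact_force: [1.1, -0.2, -3.1]
gripper_width: 0.246
grip_force: 59.1
time: 10.9
eef_pos: [0.5463, -0.2148, 0.042]
orientation: [1.0, 0.017, 0.0, 0.0]
contact_force: [0.5, 0.5, -1.3]
gripper_width: 0.249
grip_force: 59.1
t 10.9 pos [ 0.5463 -0.2148  0.042 ] yaw 2.01 F [ 0.5  0.5 -1.3] M [-0.    0.07 -0.04] w 0.0213 gf 59.1
brass n 1532 x [0.0632 0.0635 0.0667 0.072 ] y -0.0158 0.0145 ztop -0.0372
0.0425 387 y -0.0072 0.0064 ztop -0.0284
0.0475 398 y -0.0071 0.0064 ztop -0.0284
0.0525 503 y -0.0147 0.0142 ztop -0.0359
0.0575 965 y -0.0148 0.0142 ztop -0.0361
0.0625 529 y -0.0156 0.015 ztop -0.0361
0.0675 12 y -0.0097 0.015 ztop -0.0254
0.0725 2798 y -0.0357 0.0337 ztop -0.0571
0.0775 2744 y -0.0331 0.0324 ztop -0.0573
0.0825 2622 y -0.0386 0.0389 ztop -0.0505
0.0875 3029 y -0.0395 0.0391 ztop -0.0505
0.0925 3054 y -0.04 0.039 ztop -0.051
0.0975 6313 y -0.0392 0.0393 ztop -0.0569
0.1025 314 y -0.0332 0.0324 ztop -0.0513
0.1075 12 y -0.0278 0.0269 ztop -0.037
0.1175 32 y -0.0391 0.0393 ztop -0.0029
```

```bash
python3 -m jog '[{"fingers":0.01,"x":0.001,"y":0,"z":0,"roll":0},{"fingers":0.01,"x":0.002,"y":0,"z":0,"roll":0},{"fingers":0.01,"x":0.002,"y":0,"z":0,"roll":0}]' | grep -E 'eef|contact'
python3 -m jog '[{"fingers":0.01,"x":0.001,"y":0,"z":0,"roll":0},{"fingers":0.01,"x":0.002,"y":0,"z":0,"roll":0},{"fingers":0.01,"x":0.002,"y":0,"z":0,"roll":0}]' | grep -E 'eef|contact'
python3 col.py 9 | head -2
```

```text
eef_pos: [0.5481, -0.2147, 0.042]
contact_force: [-0.6, -0.4, -1.1]
eef_pos: [0.55, -0.2147, 0.0419]
contact_force: [-1.6, -0.8, -0.9]
t 11.55 pos [ 0.55   -0.2147  0.0419] yaw 2.0 F [-1.6 -0.8 -0.9] M [-0.01  0.38  0.  ] w 0.0213 gf 59.2
brass n 1507 x [0.0618 0.0621 0.0652 0.0703] y -0.0158 0.0145 ztop -0.0376
```

```bash
for i in 1 2; do python3 -m jog '[{"fingers":0.01,"x":0.001,"y":0,"z":0,"roll":0},{"fingers":0.01,"x":0.002,"y":0,"z":0,"roll":0},{"fingers":0.01,"x":0.002,"y":0,"z":0,"roll":0}]' | grep -E 'eef|contact'; done
python3 col.py 10 | head -2
```

```text
eef_pos: [0.551, -0.2146, 0.0417]
contact_force: [-4.5, 0.8, -1.2]
eef_pos: [0.5519, -0.2145, 0.0415]
contact_force: [-8.5, -0.4, 1.9]
t 12.2 pos [ 0.5519 -0.2145  0.0415] yaw 1.97 F [-8.5 -0.4  1.9] M [0.09 1.56 0.03] w 0.0212 gf 59.6
brass n 1433 x [0.0616 0.0619 0.0647 0.0693] y -0.0158 0.015 ztop -0.0386
```

```bash
python3 -m jog '[{"fingers":0.01,"x":0.0005,"y":0,"z":0,"roll":0},{"fingers":0.01,"x":0.001,"y":0,"z":0,"roll":0},{"fingers":0.01,"x":0.001,"y":0,"z":0,"roll":0}]' | grep -E 'eef|contact'; python3 col.py 11
```

```text
eef_pos: [0.5528, -0.2145, 0.0415]
contact_force: [-8.4, 0.8, 2.1]
t 12.55 pos [ 0.5528 -0.2145  0.0415] yaw 1.97 F [-8.4  0.8  2.1] M [0.1  1.58 0.01] w 0.0214 gf 59.6
brass n 1316 x [0.0615 0.0618 0.0645 0.0685] y -0.0158 0.0148 ztop -0.0382
0.0425 390 y -0.0072 0.0064 ztop -0.0285
0.0475 397 y -0.0072 0.0063 ztop -0.0285
0.0525 516 y -0.0147 0.0143 ztop -0.0363
0.0575 973 y -0.0149 0.0142 ztop -0.0363
0.0625 283 y -0.0158 0.0149 ztop -0.0367
0.0675 1213 y -0.0396 0.0391 ztop -0.0577
0.0725 3385 y -0.0333 0.0323 ztop -0.0582
0.0775 2329 y -0.0401 0.0392 ztop -0.0568
0.0825 2988 y -0.0404 0.0397 ztop -0.0513
0.0875 3120 y -0.0405 0.0397 ztop -0.0514
0.0925 6150 y -0.0404 0.04 ztop -0.0581
0.0975 2636 y -0.0407 0.0399 ztop -0.0584
0.1025 479 y -0.0284 0.0276 ztop -0.0388
0.1075 143 y -0.0281 0.0278 ztop -0.038
0.1125 38 y -0.0401 0.0397 ztop -0.0087
```

Force is steady at about 8.4 N while advancing, so the bush is sliding. Continuing gently.

```bash
for i in 1 2; do python3 -m jog '[{"fingers":0.01,"x":0.0005,"y":0,"z":-0.0002,"roll":0},{"fingers":0.01,"x":0.001,"y":0,"z":-0.0002,"roll":0},{"fingers":0.01,"x":0.001,"y":0,"z":-0.0002,"roll":0}]' | grep -E 'eef|contact'; done
python3 - <<'E'
from h import *
s=st(); snap('wrist','w12')
for t,pos in(('w7',[.5221,-.2154,.042]),('w8',[.5463,-.2148,.042]),('w11',[.5528,-.2145,.0415]),('w12',s['eef_pos'])):
    c=load(t);P=cloud(c); th=np.radians(2); Rm=np.array([[np.cos(th),np.sin(th),0],[np.sin(th),-np.cos(th),0],[0,0,-1]]); Q=(P-np.array(pos))@Rm
    hsv=cv2.cvtColor(c['image'],cv2.COLOR_BGR2HSV); br=(cv2.inRange(hsv,(12,90,60),(35,255,255))>0)&(Q[...,0]<.12)&(abs(Q[...,1])<.02)
    k=(abs(Q[...,1])<.02)&(Q[...,2]<-.045)&(Q[...,2]>-.07)&(Q[...,0]<.12)&(Q[...,0]>.05)
    print(t,'flange',np.percentile(Q[br][:,0],[2]).round(4),'rim face',np.percentile(Q[k][:,0],[.5,2,5,98]).round(4))
E
```

```text
eef_pos: [0.5536, -0.2145, 0.0416]
contact_force: [-9.4, -0.9, 1.3]
eef_pos: [0.5545, -0.2144, 0.0416]
contact_force: [-8.1, 0.2, 0.7]
t 13.2 pos [ 0.5545 -0.2144  0.0416] yaw 1.97 F [-8.1  0.2  0.7] M [0.05 1.69 0.05] w 0.0211 gf 59.6
w7 flange [0.0869] rim face [0.096  0.0961 0.0962 0.0997]
w8 flange [0.0632] rim face [0.0723 0.0724 0.0732 0.0988]
w11 flange [0.0617] rim face [0.069  0.0695 0.0703 0.098 ]
w12 flange [0.0617] rim face [0.0676 0.0679 0.069  0.0964]
```

```bash
for i in 1 2; do python3 -m jog '[{"fingers":0.01,"x":0.0005,"y":0,"z":-0.0001,"roll":0},{"fingers":0.01,"x":0.001,"y":0,"z":-0.0001,"roll":0},{"fingers":0.01,"x":0.001,"y":0,"z":-0.0001,"roll":0}]' | grep -E 'eef|contact'; done; python3 -m jog '[{"fingers":0.01,"x":0.0005,"y":0,"z":0,"roll":0},{"fingers":0.01,"x":0.0005,"y":0,"z":0,"roll":0}]' | grep -E 'eef|contact'
```

```text
eef_pos: [0.5554, -0.2143, 0.0417]
contact_force: [-8.5, 0.1, -0.2]
eef_pos: [0.5563, -0.2143, 0.0417]
contact_force: [-8.9, -0.6, -0.5]
eef_pos: [0.5565, -0.2144, 0.0417]
contact_force: [-10.0, 0.0, 0.6]
```

```bash
for i in 1 2 3; do python3 -m jog '[{"fingers":0.01,"x":0.0005,"y":0,"z":0,"roll":0},{"fingers":0.01,"x":0.0005,"y":0,"z":0,"roll":0}]' | grep -E 'eef|contact'; done
cat > off.py <<'E'
from h import *
import sys
t='w'+sys.argv[1]; s=st(); c=snap('wrist',t); P=cloud(c); Q=(P-s['eef_pos'])@R.from_quat(s['orientation']).as_matrix()
hsv=cv2.cvtColor(c['image'],cv2.COLOR_BGR2HSV); br=(cv2.inRange(hsv,(12,90,60),(35,255,255))>0)&(Q[...,0]<.12)&(abs(Q[...,1])<.02)
k=(abs(Q[...,1])<.02)&(Q[...,2]<-.045)&(Q[...,2]>-.07)&(Q[...,0]<.12)&(Q[...,0]>.05)
print(t,'flange',np.percentile(Q[br][:,0],[2]).round(4),'rim face',np.percentile(Q[k][:,0],[.5,2,5,98]).round(4))
E
python3 off.py 13
```

```text
eef_pos: [0.5565, -0.2143, 0.0416]
contact_force: [-11.7, 0.5, 2.2]
eef_pos: [0.5565, -0.2143, 0.0416]
contact_force: [-13.2, -0.6, 2.5]
eef_pos: [0.5565, -0.2143, 0.0415]
contact_force: [-14.2, 0.1, 4.9]
t 14.65 pos [ 0.5565 -0.2143  0.0415] yaw 1.95 F [-14.2   0.1   4.9] M [0.11 2.74 0.04] w 0.0212 gf 60.0
w13 flange [0.0616] rim face [0.0651 0.0657 0.0665 0.0939]
```

Solid stop: the TCP has stalled at 0.5565 with force rising to 14 N, and the flange stand-off is 4.0 mm (the flange thickness), so the bush is home. I'll relax the push, then lift.

```bash
python3 -m jog '[{"fingers":0.01,"x":-0.002,"y":0,"z":0,"roll":0},{"fingers":0.01,"x":-0.004,"y":0,"z":-0.0005,"roll":0},{"fingers":0.01,"x":-0.0045,"y":0,"z":-0.001,"roll":0},{"fingers":0.01,"x":-0.0045,"y":0,"z":-0.001,"roll":0}]' | grep -E 'eef|contact'; python3 -m jog '[{"fingers":0.01,"x":0,"y":0,"z":-0.002,"roll":0},{"fingers":0.01,"x":0,"y":0,"z":-0.004,"roll":0},{"fingers":0.01,"x":0,"y":0,"z":-0.007,"roll":0},{"fingers":0.01,"x":0,"y":0,"z":-0.01,"roll":0},{"fingers":0.01,"x":0,"y":0,"z":-0.01,"roll":0}]' | grep -E 'eef|contact'; python3 col.py 14
```

```text
eef_pos: [0.5566, -0.2144, 0.0437]
contact_force: [-3.3, 0.5, -2.6]
eef_pos: [0.5566, -0.2144, 0.054]
contact_force: [-2.5, -0.1, -3.1]
t 15.6 pos [ 0.5566 -0.2144  0.054 ] yaw 2.0 F [-2.5 -0.1 -3.1] M [0.08 0.73 0.05] w 0.0208 gf 58.9
brass n 716 x [0.0616 0.0618 0.0633 0.0653] y -0.0157 0.0149 ztop -0.0531
0.0425 387 y -0.0072 0.0065 ztop -0.0284
0.0475 406 y -0.0071 0.0064 ztop -0.0283
0.0525 502 y -0.0146 0.0144 ztop -0.0357
0.0575 971 y -0.0148 0.0143 ztop -0.036
0.0625 334 y -0.0156 0.015 ztop -0.0358
0.0675 2798 y -0.0328 0.0325 ztop -0.0557
0.0725 2459 y -0.0329 0.0321 ztop -0.0552
0.0775 2470 y -0.029 0.0282 ztop -0.0488
0.0825 2584 y -0.0289 0.0285 ztop -0.0487
0.0875 4674 y -0.0356 0.0347 ztop -0.0548
0.0925 3568 y -0.033 0.0339 ztop -0.0555
0.0975 19 y -0.0137 0.0274 ztop -0.0531
0.1025 604 y -0.0281 0.0278 ztop -0.0279
0.1075 572 y -0.0247 0.0263 ztop -0.028
0.1125 12 y -0.0068 0.0066 ztop -0.024
```

The pulley lifts with the bar and the bar stays level. I'll ease a little off the posts and lift high.

```bash
python3 -m jog '[{"fingers":0.01,"x":-0.001,"y":0,"z":-0.003,"roll":0},{"fingers":0.01,"x":-0.002,"y":0,"z":-0.008,"roll":0},{"fingers":0.01,"x":-0.002,"y":0,"z":-0.015,"roll":0},{"fingers":0.01,"x":-0.002,"y":0,"z":-0.023,"roll":0},{"fingers":0.01,"x":-0.002,"y":0,"z":-0.033,"roll":0},{"fingers":0.01,"x":-0.002,"y":0,"z":-0.045,"roll":0},{"fingers":0.01,"x":-0.002,"y":0,"z":-0.06,"roll":0},{"fingers":0.01,"x":-0.002,"y":0,"z":-0.08,"roll":0},{"fingers":0.01,"x":-0.002,"y":0,"z":-0.1,"roll":0},{"fingers":0.01,"x":-0.002,"y":0,"z":-0.115,"roll":0},{"fingers":0.01,"x":-0.002,"y":0,"z":-0.122,"roll":0},{"fingers":0.01,"x":-0.002,"y":0,"z":-0.122,"roll":0},{"fingers":0.01,"x":-0.002,"y":0,"z":-0.122,"roll":0}]' | grep -E 'eef|contact'; python3 off.py 15; python3 col.py 15
```

```text
eef_pos: [0.5542, -0.2144, 0.1752]
contact_force: [0.9, 0.9, -4.4]
t 16.95 pos [ 0.5542 -0.2144  0.1752] yaw 2.0 F [ 0.9  0.9 -4.4] M [-0.02  0.29  0.04] w 0.0213 gf 59.0
w15 flange [0.0618] rim face [0.0656 0.066  0.0668 0.0945]
t 17.0 pos [ 0.554  -0.2143  0.1748] yaw 2.0 F [ 0.7 -0.4 -3.3] M [ 0.    0.19 -0.02] w 0.0211 gf 59.0
brass n 718 x [0.0618 0.0619 0.0635 0.065 ] y -0.0156 0.0149 ztop -0.036
0.0425 391 y -0.0072 0.0064 ztop -0.0286
0.0475 400 y -0.0072 0.0064 ztop -0.0282
0.0525 491 y -0.0147 0.0144 ztop -0.0357
0.0575 962 y -0.0146 0.0143 ztop -0.0359
0.0625 352 y -0.0157 0.0152 ztop -0.036
0.0675 2764 y -0.0328 0.0324 ztop -0.0554
0.0725 2461 y -0.0332 0.0323 ztop -0.0552
0.0775 2454 y -0.0292 0.0282 ztop -0.0486
0.0825 2565 y -0.0286 0.0264 ztop -0.0486
0.0875 4612 y -0.0355 0.0349 ztop -0.0547
0.0925 3694 y -0.0332 0.0334 ztop -0.0554
0.0975 49 y -0.0282 0.028 ztop -0.0537
0.1025 134 y -0.0069 0.0061 ztop -0.0285
0.1075 563 y -0.007 0.0067 ztop -0.0282
0.1125 18 y -0.0069 0.0065 ztop -0.0245
```

View pics/w15.png

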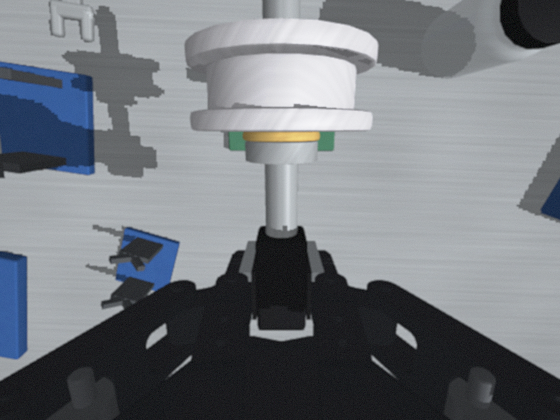

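The pulley hangs on the bar at (282,80), with the brass flange (282,136) flush between the collar and the pulley. Next I measure the stand closely.

```bash
cat > stand.py <<'E'
from h import *
def stand(t):
    c=load(t);P=cloud(c);hsv=cv2.cvtColor(c['image'],cv2.COLOR_BGR2HSV)
    inb=(P[...,0]>.54)&(P[...,0]<.70)&(P[...,1]>-.05)&(P[...,1]<.11)
    b=P[inb&(cv2.inRange(hsv,(100,120,40),(125,255,255))>0)&(abs(P[...,2]-.012)<.005)]
    r=cv2.minAreaRect((b[:,:2]*1000).astype(np.float32)); print(t,'base',np.round(r[0],1),np.round(r[1],1),round(r[2],2))
    u=P[inb&(P[...,2]>.0885)&(P[...,2]<.1)]; th=np.radians(-6.9); ux=np.array([np.cos(th),np.sin(th)]);uy=np.array([-ux[1],ux[0]])
    L=np.c_[(u[:,:2]-[.617,.0295])@ux,(u[:,:2]-[.617,.0295])@uy]*1000
    for n,a in(('near',-1),('far',1)):
        for m,s in(('R',-1),('L',1)):
            k=L[(L[:,0]*a>0)&(L[:,1]*s>0)]
            if len(k)>3: print('  ',n,m,len(k),'x',np.percentile(k[:,0],[3,97]).round(1),'y',np.percentile(k[:,1],[3,97]).round(1))
for t in('w3','w4','t0','s0'): stand(t)
E
python3 stand.py
```

```text
w3 base [618.   29.6] [88.5 98.4] 83.49
   near R 93 x [-41.1 -33.8] y [-25.1 -13.4]
   near L 90 x [-41.4 -34. ] y [12.4 22.9]
   far R 122 x [34.5 42.4] y [-23.5 -13. ]
   far L 122 x [34.3 42. ] y [13.4 23.2]
w4 base [617.9  30.3] [88.8 98.9] 83.86
   near R 96 x [-41.2 -33.6] y [-22.8 -12.4]
   near L 102 x [-41.5 -33.9] y [13.  23.5]
   far R 135 x [34.5 42.3] y [-23.1 -12. ]
   far L 136 x [34.3 42.2] y [13.6 24.3]
t0 base [617.9  29.5] [87.7 97.2] 83.52
   near R 8 x [-38.3 -31.9] y [-23.7 -16.2]
   near L 11 x [-38.3 -32. ] y [11.7 21.3]
   far R 8 x [37.1 42.5] y [-21.7 -13.9]
   far L 9 x [37.2 43.3] y [14.6 22.9]
s0 base [621.2  32.6] [88.4 99.1] 82.86
   near R 7 x [-39.2 -31. ] y [-18.3 -14.6]
   near L 7 x [-41.  -33.4] y [18.2 23.1]
   far R 9 x [37.4 44.2] y [-18.8 -12.5]
   far L 8 x [36.  43.6] y [17.5 24.6]
```

```bash
python3 -m jog '[{"fingers":0.01,"x":0,"y":-0.006,"z":0,"roll":0.3},{"fingers":0.01,"x":0,"y":-0.018,"z":0,"roll":0.8},{"fingers":0.01,"x":-0.001,"y":-0.036,"z":0,"roll":1.4},{"fingers":0.01,"x":-0.001,"y":-0.058,"z":0,"roll":2.1},{"fingers":0.01,"x":-0.001,"y":-0.082,"z":0,"roll":2.9},{"fingers":0.01,"x":-0.001,"y":-0.107,"z":0,"roll":3.7},{"fingers":0.01,"x":-0.002,"y":-0.132,"z":0,"roll":4.5},{"fingers":0.01,"x":-0.002,"y":-0.157,"z":0,"roll":5.3},{"fingers":0.01,"x":-0.002,"y":-0.182,"z":0,"roll":6.1},{"fingers":0.01,"x":-0.003,"y":-0.206,"z":0,"roll":6.9},{"fingers":0.01,"x":-0.003,"y":-0.228,"z":0,"roll":7.6},{"fingers":0.01,"x":-0.003,"y":-0.243,"z":0,"roll":8.1},{"fingers":0.01,"x":-0.003,"y":-0.25,"z":0,"roll":8.4},{"fingers":0.01,"x":-0.003,"y":-0.253,"z":0,"roll":8.5},{"fingers":0.01,"x":-0.003,"y":-0.253,"z":0,"roll":8.5},{"fingers":0.01,"x":-0.003,"y":-0.253,"z":0,"roll":8.5}]' | grep -E 'eef|contact'
cat > rel.py <<'E'
from h import *
import sys
s=st(); c=snap('wrist','w'+sys.argv[1]); P=cloud(c)
th=np.radians(-6.5); ux=np.array([np.cos(th),np.sin(th)]);uy=np.array([-ux[1],ux[0]])
L=np.dstack([(P[...,:2]-[.6174,.0296])@ux,(P[...,:2]-[.6174,.0296])@uy,P[...,2]])*1000
inb=(abs(L[...,0])<60)&(abs(L[...,1])<60)
u=L[inb&(L[...,2]>88)&(L[...,2]<97)]
for n,a in(('near',-1),('far',1)):
    for m,q in(('R',-1),('L',1)):
        k=u[(u[:,0]*a>25)&(u[:,0]*a<50)&(u[:,1]*q>9)]
        if len(k)>3: print(n,m,len(k),'x',np.percentile(k[:,0],[3,97]).round(1),'y',np.percentile(k[:,1],[3,97]).round(1))
za=(s['eef_pos'][2]+.0205)*1000
b=L[(abs(L[...,1])<12)&(abs(L[...,2]-za-5)<4)&(L[...,0]>-65)&(L[...,0]<60)]
for lo,hi in((-60,-50),(-50,-30),(-30,-15),(15,40),(40,60)):
    k=b[(b[:,0]>lo)&(b[:,0]<hi)]
    if len(k)>5: print('bar',lo,hi,'y',k[:,1].min().round(1),k[:,1].max().round(1),'ztop',np.percentile(k[:,2],97).round(1))
k=L[(abs(L[...,1])<30)&(L[...,2]>za+20)&(L[...,2]<za+40)&(L[...,0]>-40)&(L[...,0]<60)]
if len(k): print('pulley x',np.percentile(k[:,0],[1,99]).round(1))
E
python3 rel.py 16
```

```text
eef_pos: [0.5427, 0.0374, 0.1755]
contact_force: [-0.4, -0.6, -3.2]
t 18.65 pos [0.5427 0.0374 0.1755] yaw -6.56 F [-0.4 -0.6 -3.2] M [ 0.04  0.19 -0.02] w 0.0211 gf 59.0
near R 98 x [-41.7 -36.4] y [-24.4 -14.8]
near L 106 x [-41.7 -36.2] y [12.8 23.1]
bar -60 -50 y -11.6 10.2 ztop 204.9
bar -50 -30 y -7.5 6.1 ztop 203.7
bar -30 -15 y -11.3 12.0 ztop 204.2
bar 15 40 y -7.5 6.1 ztop 203.7
pulley x [-9.3 19.6]
```

The bar is centred over the notches (−0.7 vs −0.8 mm) and the pulley sits at stand x −9..20, clear of the uprights. Lowering now.

```bash
python3 -m jog '[{"fingers":0.01,"x":0,"y":0,"z":0.006,"roll":0},{"fingers":0.01,"x":0,"y":0,"z":0.018,"roll":0},{"fingers":0.01,"x":0,"y":0,"z":0.034,"roll":0},{"fingers":0.01,"x":0,"y":0,"z":0.05,"roll":0},{"fingers":0.01,"x":0,"y":0,"z":0.066,"roll":0},{"fingers":0.01,"x":0,"y":0,"z":0.08,"roll":0},{"fingers":0.01,"x":0,"y":0,"z":0.09,"roll":0},{"fingers":0.01,"x":0,"y":0,"z":0.096,"roll":0},{"fingers":0.01,"x":0,"y":0,"z":0.099,"roll":0},{"fingers":0.01,"x":0,"y":0,"z":0.1,"roll":0},{"fingers":0.01,"x":0,"y":0,"z":0.1,"roll":0},{"fingers":0.01,"x":0,"y":0,"z":0.1,"roll":0}]' | grep -E 'eef|contact'
python3 rel.py 17
```

```text
eef_pos: [0.5431, 0.0384, 0.0761]
contact_force: [0.4, -0.6, -2.6]
t 19.9 pos [0.5431 0.0384 0.0761] yaw -6.5 F [ 0.4 -0.6 -2.6] M [0.   0.22 0.05] w 0.0214 gf 59.0
near R 473 x [-41.6 -33.8] y [-24.1 -12.7]
near L 467 x [-41.6 -33.8] y [12.2 23.6]
far R 498 x [33.9 39. ] y [-24.  -12.7]
far L 505 x [33.8 39.1] y [12.4 23.8]
bar -60 -50 y -10.6 11.2 ztop 105.5
bar -50 -30 y -6.4 7.2 ztop 104.4
bar -30 -15 y -12.0 11.8 ztop 104.7
bar 15 40 y -6.3 7.2 ztop 104.3
pulley x [-9.1 19.8]
```

```bash
python3 -m jog '[{"fingers":0.01,"x":0,"y":0.0005,"z":0.002,"roll":0},{"fingers":0.01,"x":0,"y":0.0005,"z":0.005,"roll":0},{"fingers":0.01,"x":0,"y":0.0005,"z":0.007,"roll":0},{"fingers":0.01,"x":0,"y":0.0005,"z":0.009,"roll":0},{"fingers":0.01,"x":0,"y":0.0005,"z":0.009,"roll":0},{"fingers":0.01,"x":0,"y":0.0005,"z":0.009,"roll":0}]' | grep -E 'eef|contact'
for i in 1 2 ; do python3 -m jog '[{"fingers":0.01,"x":0,"y":0,"z":0.0005,"roll":0},{"fingers":0.01,"x":0,"y":0,"z":0.001,"roll":0},{"fingers":0.01,"x":0,"y":0,"z":0.001,"roll":0}]' | grep -E 'eef|contact'; done; python3 rel.py 18
```

```text
eef_pos: [0.5426, 0.0378, 0.0665]
contact_force: [-0.4, -0.4, -3.9]
eef_pos: [0.5427, 0.0378, 0.0656]
contact_force: [-0.1, 0.2, -3.2]
eef_pos: [0.5428, 0.0378, 0.0647]
contact_force: [-0.2, 0.2, -1.9]
t 21.15 pos [0.5428 0.0378 0.0647] yaw -6.49 F [-0.2  0.2 -1.9] M [-0.04  0.13 -0.05] w 0.0211 gf 59.2
near R 555 x [-41.6 -33.8] y [-23.9 -13. ]
near L 552 x [-41.7 -33.9] y [12.7 23.5]
far R 146 x [33.6 35.2] y [-23.7 -12.7]
far L 140 x [33.6 34.8] y [12.5 23.5]
bar -60 -50 y -11.2 10.6 ztop 93.9
bar -50 -30 y -12.0 12.0 ztop 93.0
bar -30 -15 y -12.0 12.0 ztop 93.5
bar 15 40 y -11.9 12.0 ztop 93.0
pulley x [-9.5 19.5]
```

Contact is just beginning, with the force dropping. A bit further down.

```bash
for i in 1 2 3; do python3 -m jog '[{"fingers":0.01,"x":0,"y":0,"z":0.0004,"roll":0},{"fingers":0.01,"x":0,"y":0,"z":0.0004,"roll":0},{"fingers":0.01,"x":0,"y":0,"z":0.0004,"roll":0}]' | grep -E 'eef|contact'; done; python3 -c "
from h import *
st()"
```

```text
eef_pos: [0.5428, 0.0378, 0.0644]
contact_force: [-2.3, 0.0, 1.7]
eef_pos: [0.5429, 0.0378, 0.0642]
contact_force: [-2.3, -0.5, 6.5]
eef_pos: [0.5429, 0.0379, 0.0641]
contact_force: [-3.8, 0.4, 9.6]
t 22.1 pos [0.5429 0.0379 0.0641] yaw -6.49 F [-3.8  0.4  9.6] M [-0.09  0.63 -0.06] w 0.0213 gf 60.9
```

```bash
python3 -m jog '[{"fingers":0.01,"x":0,"y":0,"z":-0.0005,"roll":0},{"fingers":0.01,"x":0,"y":0,"z":-0.0005,"roll":0},{"fingers":0.01,"x":0,"y":0,"z":-0.0005,"roll":0}]' | grep -E 'eef|contact'; python3 -m jog '[{"fingers":0.022,"x":0,"y":0,"z":0,"roll":0},{"fingers":0.024,"x":0,"y":0,"z":0,"roll":0},{"fingers":0.028,"x":0,"y":0,"z":0,"roll":0},{"fingers":0.034,"x":0,"y":0,"z":0,"roll":0},{"fingers":0.045,"x":0,"y":0,"z":0,"roll":0},{"fingers":0.06,"x":0,"y":0,"z":0,"roll":0},{"fingers":0.06,"x":0,"y":0,"z":0,"roll":0},{"fingers":0.06,"x":0,"y":0,"z":0,"roll":0}]'; python3 rel.py 19; python3 col.py 20
```

```text
eef_pos: [0.5429, 0.0379, 0.0642]
contact_force: [-2.9, 0.3, 6.8]
time: 23.2
eef_pos: [0.5427, 0.0378, 0.0639]
orientation: [0.998, -0.057, 0.0, 0.0]
contact_force: [-0.2, -0.3, 0.8]
gripper_width: 0.705
grip_force: 0.0
t 23.2 pos [0.5427 0.0378 0.0639] yaw -6.49 F [-0.2 -0.3  0.8] M [ 0.06 -0.01 -0.02] w 0.0602 gf 0.0
near R 563 x [-41.6 -33.8] y [-24.1 -12.9]
near L 561 x [-41.7 -33.8] y [12.6 23.6]
far R 109 x [33.7 34.7] y [-23.9 -12.1]
far L 111 x [33.5 34.6] y [12.4 23.9]
bar -60 -50 y -11.1 10.7 ztop 93.1
bar -50 -30 y -12.0 12.0 ztop 92.8
bar -30 -15 y -7.1 12.0 ztop 92.9
bar 15 40 y -12.0 11.9 ztop 92.9
pulley x [-9.4 19.5]
t 23.25 pos [0.5427 0.0378 0.0639] yaw -6.5 F [-0.4  0.9 -0.2] M [-0.    0.02 -0.01] w 0.0598 gf 0.0
brass n 709 x [0.0617 0.0618 0.0634 0.0649] y -0.0156 0.0146 ztop -0.0366
0.0425 1302 y -0.0251 0.0251 ztop -0.0293
0.0475 405 y -0.007 0.0068 ztop -0.0292
0.0525 499 y -0.0145 0.0143 ztop -0.0366
0.0575 985 y -0.0148 0.0142 ztop -0.0369
0.0625 349 y -0.0159 0.0152 ztop -0.0368
0.0675 2833 y -0.0329 0.0325 ztop -0.0565
0.0725 2546 y -0.0329 0.0324 ztop -0.0561
0.0775 2512 y -0.0287 0.0265 ztop -0.0497
0.0825 2639 y -0.0291 0.0265 ztop -0.0497
0.0875 4782 y -0.0359 0.0346 ztop -0.0558
0.0925 3687 y -0.0335 0.035 ztop -0.0566
0.0975 19 y -0.0236 0.0304 ztop -0.0548
0.1025 146 y -0.0068 0.0061 ztop -0.0295
0.1075 1705 y -0.0255 0.0252 ztop -0.0288
0.1125 383 y -0.0255 0.0253 ztop -0.0234
```

View pics/w20.png

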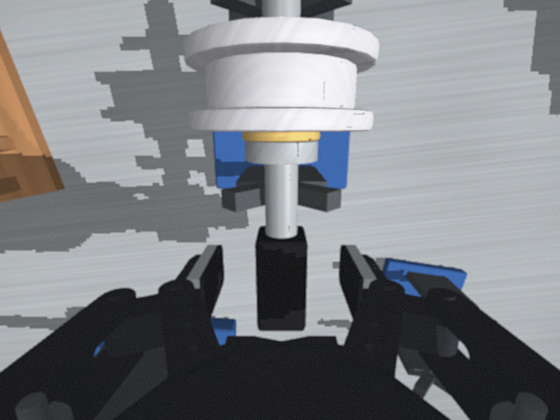

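The arbor lies level in both notches, with the near one at (282,195) and the far one at (282,10). The pulley hangs between them with its flange flush, and the fingers are clear of the handle on both sides. I'll retreat straight up.

```bash
python3 -m jog '[{"fingers":0.06,"x":0,"y":0,"z":-0.01,"roll":0},{"fingers":0.06,"x":0,"y":0,"z":-0.025,"roll":0},{"fingers":0.06,"x":0,"y":0,"z":-0.05,"roll":0},{"fingers":0.06,"x":0,"y":0,"z":-0.085,"roll":0},{"fingers":0.06,"x":0,"y":0,"z":-0.12,"roll":0},{"fingers":0.06,"x":0,"y":0,"z":-0.14,"roll":0},{"fingers":0.06,"x":-0.03,"y":0,"z":-0.14,"roll":0},{"fingers":0.06,"x":-0.06,"y":0,"z":-0.14,"roll":0},{"fingers":0.06,"x":-0.06,"y":0,"z":-0.14,"roll":0},{"fingers":0.06,"x":-0.06,"y":0,"z":-0.14,"roll":0},{"fingers":0.06,"x":-0.06,"y":0,"z":-0.14,"roll":0}]' | grep -E 'time|eef|contact'
python3 - <<'E'
from h import *
c=snap('scene','s9'); st()
cv2.imwrite('pics/s9c.png',cv2.resize(c['image'][190:300,220:370],None,fx=5,fy=5,interpolation=cv2.INTER_CUBIC))
E
python3 rel.py 21
```

```text
time: 24.4
eef_pos: [0.484, 0.0445, 0.2044]
contact_force: [1.2, 0.1, -0.4]
t 24.45 pos [0.484  0.0445 0.2042] yaw -6.52 F [0.9 0.4 0.2] M [0.04 0.04 0.02] w 0.0601 gf 0.0
t 24.45 pos [0.484  0.0445 0.2042] yaw -6.52 F [0.9 0.4 0.2] M [0.04 0.04 0.02] w 0.0601 gf 0.0
near R 151 x [-41.9 -34.2] y [-24.2 -12.5]
near L 150 x [-41.8 -34.2] y [12.4 23.6]
```

View pics/s9c.png

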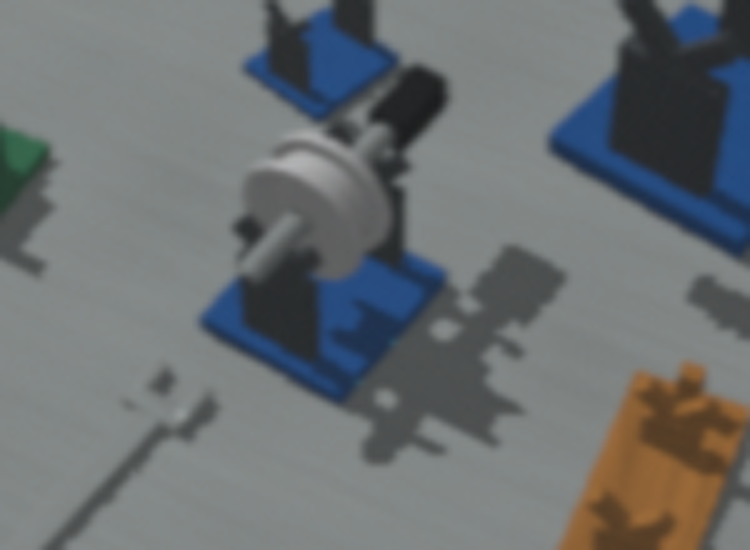

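The picture shows the arbor across both notches: tip at (260,265), pulley at (315,205) between the uprights, handle at (410,105) outside the near one. The arm is clear of everything, so I'm handing in.

```bash
python3 -c "
from station import ticket
print(ticket.sign_off())"
```

```text
the job is handed in; nothing more can be done
None
```

I signed the job off at about 24.5 s: the bush is fully home, and the arbor lies across both notches of the blue stand with the pulley hanging between the uprights; peak push about 14 N, no verdict was returned.

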